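Fit a fresh filter cap from the spring dispenser to a cage's air port

TASK

Close the open air port on the cage lid with a fresh filter cap: pull just the top cap out of the spring dispenser and let the next one rise into place under the catches. Set the cap on the port's neck, turn it back (anticlockwise seen from above) until it drops into the thread, then screw it forward (clockwise) until it is fully home, and let go. Leave the other caps in the dispenser and the other things on the bench where they are.

Things in the scene. Friction and masses are not known exactly. Their poses are not given: they have to be found in the camera images.
- cap_top: the top one of three alike white plastic caps stacked in the dispenser, the one to fit. Origin: centre of its underside, z up. A round cup, mouth down: skirt 50 mm across, rim flange 58 mm across and 5 mm thick at the bottom, flat top 26 mm above the origin, grip bar on top along its x axis. A half turn leaves the cap the same. About 40 g (varies).
- cap_bar (a point): middle of the grip bar on cap_top, 33 mm above the cap's origin, axes as the cap's. The bar is 28 mm long along x, 12 mm thick along y and 14 mm high (26 to 40 mm above the cap's origin): pinch it from above, fingers closing along y.
- cap_mouth (a point): middle of cap_top's open underside (same point and axes as its origin). The bore is 43 mm across and 22 mm deep; two lugs, 7 mm wide and 3 mm high (2 to 5 mm above the underside), stick inwards to 17 mm from the axis at the two ends of the x axis, so in line with the grip bar.
- cap_mid: the second cap of the stack, the same shape; its origin starts 26 mm below that of cap_top and it rises 26 mm when the top one is pulled out. It must stay in the dispenser.
- cap_low: the third, lowest cap, the same shape, 26 mm below cap_mid. It must stay in the dispenser.
- dispenser: the fixed spring dispenser: steel foot 110 x 130 mm, four upright rods 118 mm high around the stack, grey catch blocks up to 131 mm high from 38 mm off the axis on its +y and -y sides. Origin: centre of the foot's underside, on the bench; z up along the stack's axis. The top cap's underside starts 112 mm above it.
- catches (a point): point on the stack's axis midway between the two catches, 122 mm above the bench. They are spring-loaded rollers that reach in over the top cap's rim flange: the cap is pulled straight up and snaps past them within about 12 mm, at 5 to 15 N. Pressed down, the stack gives by up to 20 mm at about 3 N.
- lift (a joint): height of the spring platform under the stack (m): about 0 with three caps, 0.026 when one cap has been taken and the next has risen under the catches (this takes about half a second), 0.052 after two
- cage: the fixed animal cage: amber clear plastic tub with a lid, 270 x 170 mm, long side along its x axis. Origin: centre of its underside, on the bench. Lid top 132 mm above. A loose blue clip (14 mm high) lies on the lid towards +x.
- port_seat (a point): centre of the flat round seat (84 mm across, 140 mm above the bench) of the air port on the cage lid; axes as the cage's. The cap is home when its underside lies on this seat. The neck stands on it: grey, 16.5 mm high, core 31 mm across, with two tabs out to 40 mm across and two opposite slots, 38 degrees wide, between them.
- neck_tabs (a point): on the port's axis, level with the top of the two tabs, 14.5 mm above the seat; axes as the cage's. The cap's lugs drop through the slots. The line through both slots lies within 0.4 rad, either way, of the cage's x axis; where is not told: find it by touch or sight. With its lugs on the tabs the cap's underside is 12.5 mm above the seat.
- thread (a point): on the port's axis, 4 mm above the seat, where the underside of the cap comes to when its lugs have dropped into the slots. There it can turn back no more than 10 degrees. Turned clockwise about 50 degrees from the slots' middle, it goes down a ramp under the tabs to the seat and a hard stop. A push down of 3 to 10 N while turning is enough.
- clip: loose blue plastic clip, 16 x 45 x 14 mm, lying on the cage lid: leave it
- water_bottle: clear drinking bottle, 64 mm across, 150 mm high: leave it standing
- scoop: steel scoop, 190 mm long: leave it
- tape: roll of tape, 72 mm across, 19 mm high: leave it
- dish: steel bowl, 100 mm across, 35 mm high: leave it
- brush: hand brush, 200 mm long: leave it
- disinfectant: white bottle, 70 mm across, 180 mm high: leave it standing

How it is judged:
By the outcome, as a careful person would: the job done as asked, in the order asked, and still so for the second after the job is handed in, with the robot touching nothing.
It also fails if it takes over 61 s, if anything falls off the work surface, if the arm or the gripper's body presses on something with over 40 N, if the wrist force passes 120 N, or if a joint passes its speed limit or range.

ROBOT

A 6-joint arm with a two-finger parallel gripper is mounted at the origin on the work surface. World frame = base frame: x ahead of the robot, y to its left, z up, the work surface at z = 0. Lengths are in m, angles in rad, forces in N, time in s.
With the tool pointing down it reaches from about 0.425 to 0.95 m from the base axis. Payload 3.5 kg.
Tool frame: the origin (TCP) lies on the centre line of the jaws, within the pads' length; the fingertips stand 11 mm ahead of it and the grasp point (between the pads) lies 8 mm behind it; x points along the fingers, y is the direction in which the jaws open and shut, and the axes are right-handed (so a half turn about x gives the same grasp; the last joint's range is limited). The gripper opens to 85 mm and grips with 20 to 120 N. Pads are 22 mm wide; open, the fingers measure 114 mm over their backs; the gripper's body (76 mm by 85 mm) begins 54 mm behind the grasp point. The pads swing forward as they close: fully open they stand 13 mm farther back than shut.
Start: joints at [-0.15, 0.286, 1.577, -0, 1.279, -0.15], TCP at [0.675, 0, 0.242] pointing down, gripper open.
Joint ranges: [-2.77, 2.77], [-0.9, 2.22], [0.21, 2.48], [-1.53, 4.67], [0.24, 2.81], [-2.84, 2.84]. Speed limits (rad/s): [2.79, 2.79, 3.14, 3.14, 3.14, 3.14].

INTERFACE

Orientations are given as a unit quaternion [x, y, z, w].
In Python, from plant import ctrl gives the robot as it stands. The module is installed in compiled form; this text tells all that it offers.
- The arm moves only by the tool drive_tool, never from a script. Its argument "series" is a list of rows, each a list of 2 entries, a list of its own where there are three numbers: the shift along the tool's x, y, z in units of 50 mm (1.0 is 50 mm), then the turn, a rotation vector about the tool's x, y, z in degrees. A call has 1 to 5 rows; each row shifts and turns the pose as measured when the row begins, along the tool's axes as they then stand; what a row does not reach is not made up. A row lasts 1/10 s, in which the tool goes at most 50 mm and 8.59 degrees, less where a joint would pass 70% of its speed; a pose out of reach is approached as far as the arm can. A call is refused whole if a number of a shift passes 1 or a number of a turn 8.59, either way. A call with a gripper value outside its range is refused whole. "grip" is the gripper's target within -1 to 1 (fully open at 1, half-way at 0, shut at -1), set as the call begins (left out, the last holds). The fingers move at their own pace and stop on an object; "newtons" is the grip in N (left out, the last holds). Time passes only in rows, so rows that do not move let the fingers close. It gives the time, the measured TCP pose, the force and the opening at its end, in the units of the state.
- ctrl.get_state(): the state, without advancing time (a new reading comes with each control period).
- ctrl.read_camera(name): name is "scene" or "side" or "wrist"; returns a dict with "img" (384x512x3 uint8, red, green, blue), "camera_matrix" (3x3 intrinsics, pixels), "R" (3x3) and "t" (3): a world point X has camera coordinates R X + t. Camera axes: x right, y down, z forward; pixel columns grow to the right and rows downward; lengths in m; the calibration is good to about 2 mm. A picture is of the moment at which its call begins. There is no depth.
- ctrl.sign_off(): hands the job in, once; it reports no verdict.
The state is a dict: "time": time; "qpos": joint angles; "dq": joint speeds; "joint_efforts": joint torques, N m; "eef_pos": TCP position; "tcp_rot": TCP orientation; "contact_force": force on the tool from outside, world axes, zero at the start; "wrist_torque": the same for the moment, N m; "opening": opening from 0.0 (shut) to 1.0 (fully open).
Only numpy, scipy, OpenCV 4.12 (cv2) and the standard library are available. Lean on these libraries where they do the work, as an engineer would, in place of code of your own. Each camera call takes 0.05 s, during which the arm holds its last target.

## Working session

There is one attempt and no reset: what is moved stays moved. The work goes in short steps, Python scripts to look and compute and a tool call to move; the robot and the scene stay as the last step left them, time stands still between calls to the robot, and variables do not carry over. Pictures are saved under pics/ and viewed, and the job is handed in when it is done.

Besides the shell and the picture viewer there is one more tool, called after "Emit:" by a JSON object that holds its "name" and its "arguments", one argument or row to a line. drive_tool: Moves the arm, as the interface text tells. Its arguments: {"type":"object","properties":{"series":{"type":"array"},"grip":{"type":"number"},"newtons":{"type":"number"}},"required":["series"]}

```bash
mkdir -p pics; ls
python3 - <<'E'
from plant import ctrl
import cv2
print(ctrl.get_state())
for n in ("scene","side","wrist"):
    d=ctrl.read_camera(n); cv2.imwrite(f"pics/{n}0.png",d["img"][:,:,::-1])
    import pickle; pickle.dump(d,open(f"{n}0.pkl","wb")); print(n,d["camera_matrix"].tolist(),d["R"].tolist(),d["t"].tolist())
E
```

```text
pics
{'time': 0.0, 'qpos': array([-1.50002792e-01,  2.87163568e-01,  1.57817630e+00, -1.39616796e-05,
        1.27862238e+00, -1.49978263e-01]), 'dq': array([ 7.80572974e-04,  8.13557363e-04, -3.68820745e-05,  1.23865011e-04,
        1.97871527e-03,  1.41379771e-03]), 'joint_efforts': array([-1.79628755e-04, -4.05981302e+01, -2.92628127e+01, -1.54224781e-04,
        5.81841552e-03,  3.74769741e-06]), 'eef_pos': array([6.74363182e-01, 1.20733678e-04, 2.40948940e-01]), 'tcp_rot': array([ 0.49950374,  0.50066599, -0.5005058 ,  0.49932306]), 'contact_force': array([0.53317032, 0.85343443, 1.03296725]), 'wrist_torque': array([-0.02599728,  0.0079195 , -0.02523083]), 'opening': 0.9990211984280707}
scene [[366.93090977724785, 0.0, 252.82421968459113], [0.0, 366.93090977724785, 189.23540323291496], [0.0, 0.0, 1.0]] [[-0.4659055266860436, 0.8846929773533336, 0.015823274790458454], [0.4719018804629922, 0.26356527111250927, -0.8413334434568032], [-0.7484922547487667, -0.38451486796362444, -0.5402847960992649]] [0.2960037963213497, -0.1789082107044214, 1.5320103611587998]
side [[382.7380607139777, 0.0, 249.67573283041443], [0.0, 382.7380607139777, 192.7176579005468], [0.0, 0.0, 1.0]] [[-0.9926440457693015, -0.11993822122042051, 0.016511253411959803], [-0.07314102262820521, 0.4853993786697178, -0.8712277738892122], [0.09647895733087529, -0.866026712219394, -0.4906012072088835]] [0.599948680855674, 0.1643423381431531, 1.3496214072778931]
wrist [[301.07924840869794, 0.0, 256.3129381454862], [0.0, 301.07924840869794, 189.7332164554908], [0.0, 0.0, 1.0]] [[0.9999976996272314, 0.00031779731786632385, -0.002121260264931494], [0.000868521930586514, -0.9642547052342988, 0.2649756764368626], [-0.0019612266322153317, -0.26497690925509265, -0.9642527631029726]] [-0.6737838108963797, -0.03598398395883533, 0.37902818719818404]
```

View pics/scene0.png

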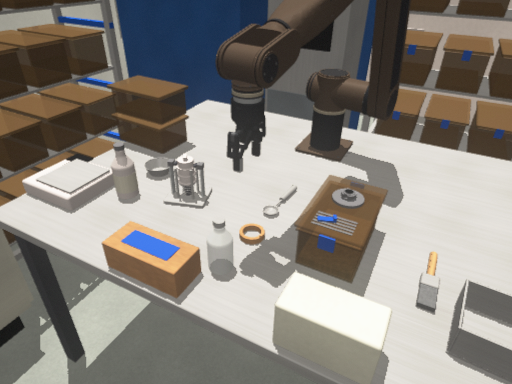

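View pics/side0.png

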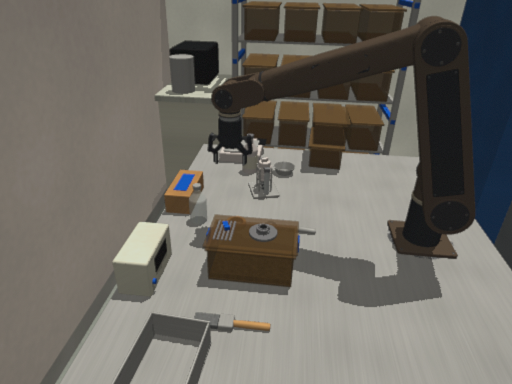

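View pics/wrist0.png

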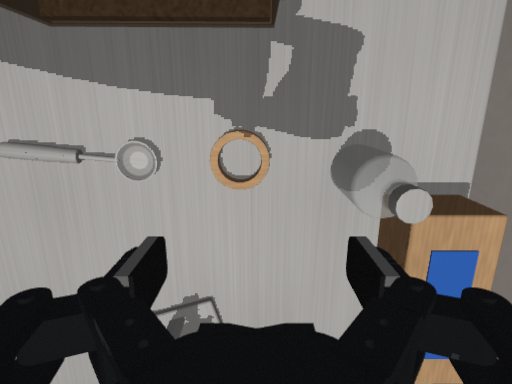

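The scene view shows the dispenser with its caps at about (187,175) and the port neck at about (348,195), with the clip at (327,218). In the side view the dispenser is at about (264,175) and the neck at (263,230). I'll enlarge both areas.

```bash
cat > h.py <<'E'
import numpy as np, cv2, pickle
from scipy.spatial.transform import Rotation as Ro
def ray(d,px):
    K,R,t=map(np.array,(d["camera_matrix"],d["R"],d["t"]))
    c=-R.T@t; v=R.T@np.linalg.solve(K,np.array([px[0],px[1],1.])); return c,v/np.linalg.norm(v)
def plane(d,px,z):
    c,v=ray(d,px); return c+v*(z-c[2])/v[2]
def tri(*obs):
    A=np.zeros((3,3));b=np.zeros(3)
    for d,p in obs:
        c,v=ray(d,p);P=np.eye(3)-np.outer(v,v);A+=P;b+=P@c
    X=np.linalg.solve(A,b); return X,[np.linalg.norm((np.eye(3)-np.outer(v,v))@(X-c)) for c,v in (ray(d,p) for d,p in obs)]
def proj(d,X):
    p=np.array(d["camera_matrix"])@(np.array(d["R"])@np.array(X)+np.array(d["t"])); return p[:2]/p[2]
def load(n): return pickle.load(open(n+".pkl","rb"))
def crop(d,x0,y0,w,h,s,fn):
    im=d["img"][y0:y0+h,x0:x0+w,::-1]; cv2.imwrite(fn,cv2.resize(im,None,fx=s,fy=s,interpolation=cv2.INTER_CUBIC))
E
python3 - <<'E'
from h import *
s=load("scene0");d=load("side0")
a=[(s,150,140,75,70),(s,290,170,100,70),(d,235,145,75,60),(d,200,205,105,80)]
ims=[cv2.resize(c["img"][y:y+h,x:x+w,::-1],(390,290),interpolation=cv2.INTER_CUBIC) for c,x,y,w,h in a]
cv2.imwrite("pics/c0.png",np.vstack([np.hstack(ims[:2]),np.hstack(ims[2:])]))
E
```

```text
(no output)
```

View pics/c0.png

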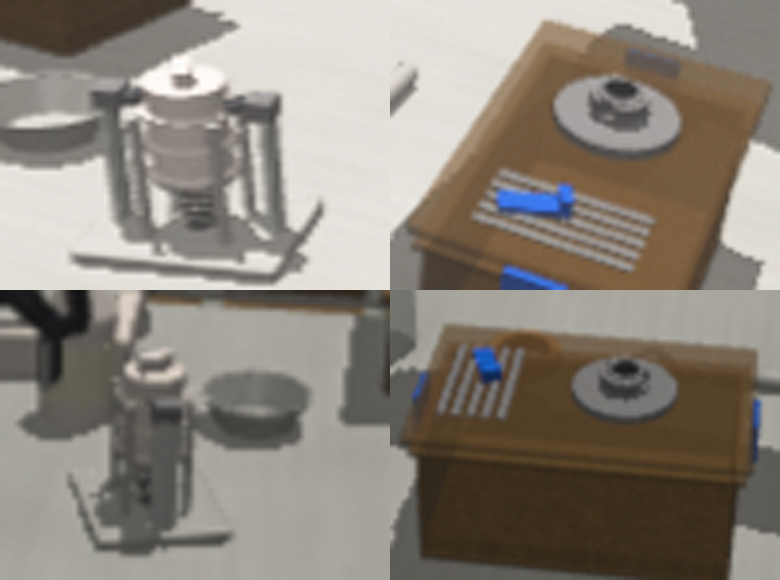

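Run:
```python
from h import *
s=load("scene0");d=load("side0")
print("bar",tri((s,(185.2,158.8)),(d,(264.8,158.4))),plane(s,(185.2,158.8),.152),plane(d,(264.8,158.4),.152))
print("seat",tri((s,(348.2,197.5)),(d,(263.3,232.3))),plane(s,(348.2,197.5),.14),plane(d,(263.3,232.3),.14))
S=lambda u,v:(290+u*100/390,170+v*70/290)
D=lambda u,v:(200+(u)*105/390,205+v*80/290)
# lid corners
for n,p in (("far",S(545-390,22)),("right",S(770-390,80)),("left",S(412-390,222)),): print("scene",n,plane(s,p,.132).round(4))
for n,p in (("a",D(445-390,34)),("b",D(757-390,60)),("c",D(748-390,175)),("d",D(405-390,155))): print("side",n,plane(d,p,.132).round(4))
# foot corners
C=lambda u,v:(150+u*75/390,140+v*70/290)
for p in ((72,255),(280,272),(322,203)): print("foot",plane(s,C(*p),.004).round(4))
E2=lambda u,v:(235+u*75/390,145+v*60/290)
for p in ((70,185),(97,255),(230,243)): print("footside",plane(d,E2(*p),.004).round(4))
# catch blocks tops
for p in ((112,90),(255,100)): print("catch",plane(s,C(*p),.131).round(4))
print("clip",plane(s,S(535-390,200),.14),plane(d,D(487-390,70),.14))
```

```text
bar (array([ 0.57874762, -0.2680767 ,  0.14550104]), [np.float64(0.005838713512238952), np.float64(0.005838713512238872)]) [ 0.59744507 -0.25171311  0.152     ] [ 0.57703797 -0.26739005  0.152     ]
seat (array([0.53841833, 0.23033563, 0.13635128]), [np.float64(0.000641698912277521), np.float64(0.0006416989122774629)]) [0.54504717 0.2317927  0.14      ] [0.53787873 0.23446811 0.14      ]
scene far [0.4443 0.1506 0.132 ]
scene right [0.4396 0.3138 0.132 ]
scene left [0.7046 0.1496 0.132 ]
side a [0.7013 0.1469 0.132 ]
side b [0.4337 0.1495 0.132 ]
side c [0.439  0.3097 0.132 ]
side d [0.6967 0.3214 0.132 ]
foot [ 0.6453 -0.315   0.004 ]
foot [ 0.6024 -0.1913  0.004 ]
foot [ 0.5087 -0.2223  0.004 ]
footside [ 0.6484 -0.3194  0.004 ]
footside [ 0.6117 -0.1964  0.004 ]
footside [ 0.5083 -0.2328  0.004 ]
catch [ 0.6023 -0.3018  0.131 ]
catch [ 0.5736 -0.2198  0.131 ]
clip [0.65842255 0.21171334 0.14      ] [0.65359694 0.20897134 0.14      ]
```

The bar lies near (0.578,-0.268) and the foot is at about 19° yaw. The seat is near (0.541,0.232), with the cage's x axis along world x. Next I'll look at both from above with the wrist camera.

```bash
cat >> h.py <<'E'
def st():
    from plant import ctrl
    return ctrl.get_state()
def go(target,yaw=None):
    """remaining shift in tool units and turn about tool x for tool-y yaw (deg)"""
    s=st(); R=Ro.from_quat(s["tcp_rot"]).as_matrix(); dp=R.T@(np.array(target)-s["eef_pos"])/0.05
    y=np.degrees(np.arctan2(R[1,1],R[0,1]))
    print("t",round(s["time"],2),"pos",s["eef_pos"].round(4),"yaw",round(y,2),"tilt",np.degrees(R[:2,0]).round(2),"shift units",dp.round(3), "F",s["contact_force"].round(1),"T",s["wrist_torque"].round(2),"op",round(s["opening"],3),"q1,q6",s["qpos"][[0,5]].round(2))
    if yaw is not None: print("turn about tool x (deg)",round(-((yaw-y+180)%360-180),2))
    return R
E
python3 - <<'E'
from h import *
print(go([.578,-.268,.26],19).round(3))
E
```

```text
t 0.15 pos [6.745e-01 1.000e-04 2.412e-01] yaw -0.0 tilt [-0.11  0.02] shift units [-0.374 -1.93   5.362] F [-0.3 -0.7  0.2] T [0.   0.09 0.  ] op 0.997 q1,q6 [-0.15 -0.15]
turn about tool x (deg) -19.0
[[-0.002  1.    -0.   ]
 [ 0.    -0.    -1.   ]
 [-1.    -0.002 -0.   ]]
```

Emit:
{"name": "drive_tool", "arguments": {
  "series": [
    [[-0.1,-0.35,0.95],[0,0,0]],
    [[-0.1,-0.35,0.95],[0,0,0]],
    [[-0.1,-0.35,0.95],[0,0,0]],
    [[-0.1,-0.35,0.95],[0,0,0]],
    [[0,-0.35,0.95],[0,0,0]]
  ]
}}

```text
time: 0.65
eef_pos: [0.588, -0.2324, 0.2583]
tcp_rot: [0.496, 0.505, -0.497, 0.501]
contact_force: [0.9, -0.6, 0.1]
opening: 1.003
```

Run:
```python
from h import *
go([.578,-.268,.26],19)
```

```text
t 0.65 pos [ 0.588  -0.2324  0.2583] yaw 0.74 tilt [-0.29  0.16] shift units [-0.034 -0.21   0.709] F [ 0.9 -0.6  0.1] T [-0.02  0.01 -0.01] op 1.003 q1,q6 [-0.54 -0.55]
turn about tool x (deg) -18.26
```

Emit:
{"name": "drive_tool", "arguments": {
  "series": [
    [[0,-0.2,0.7],[0,0,0]],
    [[0,0,0],[0,0,0]],
    [[0,0,0],[0,0,0]]
  ]
}}

```text
time: 0.95
eef_pos: [0.5748, -0.2748, 0.2573]
tcp_rot: [0.498, 0.503, -0.5, 0.499]
contact_force: [-0.0, -0.1, -0.4]
opening: 1.001
```

Run:
```python
from h import *
from plant import ctrl
go([.578,-.268,.26],19)
d=ctrl.read_camera("wrist"); pickle.dump(d,open("wrist1.pkl","wb"))
cv2.imwrite("pics/wrist1.png",cv2.resize(d["img"][:,:,::-1],(768,576)))
print(proj(d,[.578,-.268,.152])*1.5)
```

```text
t 0.95 pos [ 0.5748 -0.2748  0.2573] yaw 0.23 tilt [-0.39  0.15] shift units [-0.055  0.065 -0.135] F [-0.  -0.1 -0.4] T [-0.02  0.06  0.01] op 1.001 q1,q6 [-0.6  -0.61]
turn about tool x (deg) -18.77
[392.07338134 273.87238314]
```

View pics/wrist1.png

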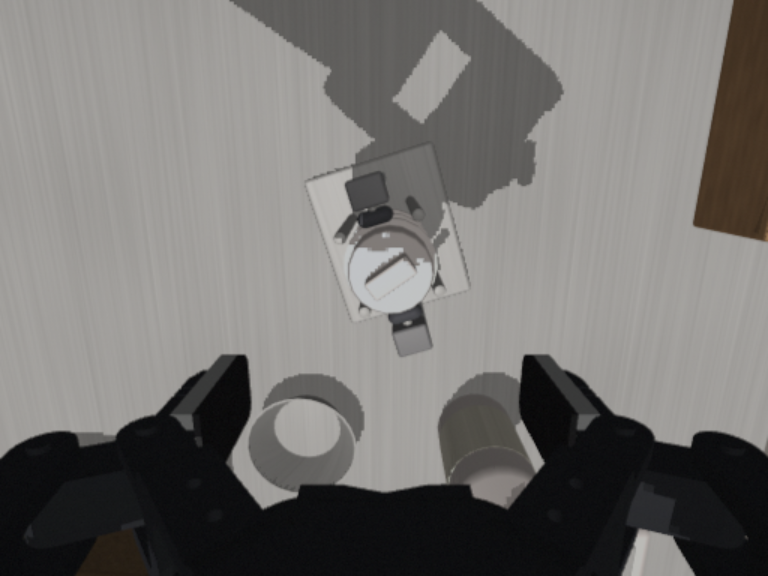

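The wrist view shows the cap's top disc at about (391,271) and its bar at about (391,278), tilted up to the right. The catches are at (372,210) and (410,325), and the disinfectant cap is at about (490,480), close to where the fingers will go. I'll measure from an enlarged crop.

Run:
```python
from h import *
d=load("wrist1"); crop(d,190,90,120,160,4,"pics/w1c.png")
im=d["img"][155:205,235:285].astype(int).sum(2)//3
cv2.imwrite("pics/w1d.png",cv2.resize(np.clip((d["img"][150:215,225:300,::-1].astype(float)-120)*1.9,0,255).astype(np.uint8),None,fx=8,fy=8,interpolation=cv2.INTER_CUBIC))
```

```text
(no output)
```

View pics/w1d.png

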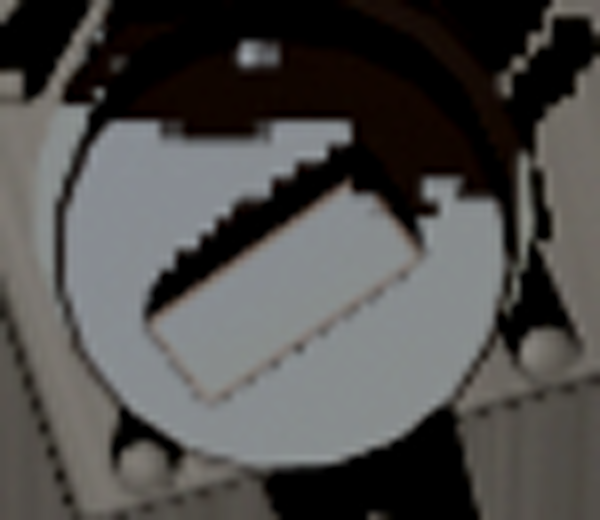

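Run:
```python
from h import *
d=load("wrist1")
f=lambda u,v:((u+.5)/8+225-.5,(v+.5)/8+150-.5)
P=np.array([plane(d,f(*p),.152) for p in ((148,322),(350,185),(422,252),(212,402))])
print(P.round(4)); c=P.mean(0); print("bar centre",c.round(4))
for i,j in((0,1),(3,2),(0,3),(1,2)): v=P[j]-P[i]; print(np.linalg.norm(v).round(4),np.degrees(np.arctan2(v[1],v[0])).round(1))
print("disc",plane(d,f(286,244),.138), [plane(d,f(*p),.138).round(4) for p in((62,244),(510,244),(286,468))])
g=lambda u,v:(u/1.5,v/1.5)
# foot corners
Q=np.array([plane(d,g(*p),.006) for p in((305,181),(432,143),(469,289),(354,322))]);print(Q.round(4),Q.mean(0).round(4))
print("catch blocks",plane(d,g(367,190),.131),plane(d,g(413,340),.131))
print("disinf cap",plane(d,g(492,485),.18))
```

```text
[[ 0.563  -0.2742  0.152 ]
 [ 0.5835 -0.2597  0.152 ]
 [ 0.5909 -0.2667  0.152 ]
 [ 0.5696 -0.2827  0.152 ]]
bar centre [ 0.5768 -0.2708  0.152 ]
0.0251 35.2
0.0267 37.0
0.0108 -52.5
0.0101 -43.0
disc [ 0.57722371 -0.26923191  0.138     ] [array([ 0.5531, -0.2694,  0.138 ]), array([ 0.6013, -0.2691,  0.138 ]), array([ 0.5774, -0.2946,  0.138 ])]
[[ 0.5067 -0.2251  0.006 ]
 [ 0.6111 -0.1945  0.006 ]
 [ 0.6477 -0.3174  0.006 ]
 [ 0.5458 -0.349   0.006 ]] [ 0.5778 -0.2715  0.006 ]
catch blocks [ 0.56371822 -0.22469982  0.131     ] [ 0.59147164 -0.31495475  0.131     ]
disinf cap [ 0.63337797 -0.37968589  0.18      ]
```

Bar centre is (0.577,-0.270) with its long axis at about 37°, so the jaws should be at yaw -53°. I'll turn there and then correct the position.

Emit:
{"name": "drive_tool", "arguments": {
  "series": [
    [[0,0,0],[8.5,0,0]],
    [[0,0,0],[8.5,0,0]],
    [[0,0,0],[8.5,0,0]],
    [[0,0,0],[8.5,0,0]],
    [[0,0,0],[8.5,0,0]]
  ]
}}

```text
time: 1.5
eef_pos: [0.5773, -0.2664, 0.2558]
tcp_rot: [-0.646, -0.286, 0.65, -0.28]
contact_force: [1.7, -0.0, 0.2]
opening: 1.001
```

Emit:
{"name": "drive_tool", "arguments": {
  "series": [
    [[0,0,0],[8.5,0,0]],
    [[0,0,0],[4,0,0]],
    [[0,0,0],[0,0,0]]
  ]
}}

```text
time: 1.8
eef_pos: [0.5791, -0.2606, 0.255]
tcp_rot: [-0.672, -0.214, 0.678, -0.207]
contact_force: [-0.6, 0.7, 1.2]
opening: 1.002
```

Run:
```python
from h import *
print(go([.577,-.27,.20],-53).round(3))
```

```text
t 1.8 pos [ 0.5791 -0.2606  0.255 ] yaw -55.38 tilt [-0.56  0.38] shift units [1.1   0.144 0.137] F [-0.6  0.7  1.2] T [0.03 0.01 0.04] op 1.002 q1,q6 [-0.58  0.38]
turn about tool x (deg) -2.38
[[-0.01   0.568 -0.823]
 [ 0.007 -0.823 -0.568]
 [-1.    -0.011  0.004]]
```

Add to h.py:
```python
_g=go
def go(target,yaw=None):
    R=_g(target,yaw); a=R[:,0]; print("level turn y,z deg",np.degrees(R.T@np.cross(a,[0,0,-1]))[1:].round(2)); return R
```

```text
(no output)
```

Emit:
{"name": "drive_tool", "arguments": {
  "series": [
    [[0.3,0.14,0.14],[-2.4,0.25,0.6]],
    [[0.4,0,0],[0,0,0]],
    [[0.3,0,0],[0,0,0]],
    [[0,0,0],[0,0,0]]
  ]
}}

```text
time: 2.2
eef_pos: [0.5794, -0.2657, 0.2041]
tcp_rot: [0.669, 0.229, -0.668, 0.23]
contact_force: [0.3, 0.1, -0.2]
opening: 0.997
```

Run:
```python
from h import *
from plant import ctrl
go([.577,-.27,.151],-53)
d=ctrl.read_camera("wrist"); pickle.dump(d,open("wrist2.pkl","wb"))
cv2.imwrite("pics/wrist2.png",d["img"][:,:,::-1])
```

```text
t 2.2 pos [ 0.5794 -0.2657  0.2041] yaw -52.12 tilt [0.11 0.02] shift units [1.061 0.038 0.092] F [ 0.3  0.1 -0.2] T [ 0.02 -0.03  0.02] op 0.997 q1,q6 [-0.59  0.32]
turn about tool x (deg) 0.88
level turn y,z deg [-0.1  -0.05]
```

View pics/wrist2.png

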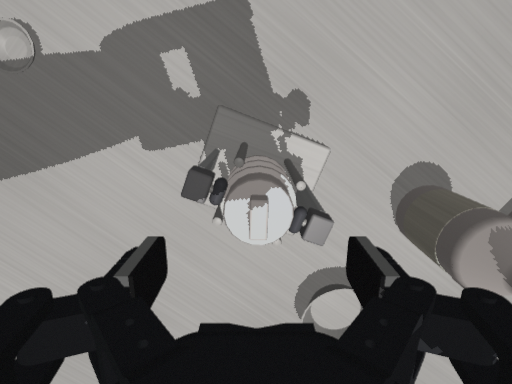

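The bar now appears upright, at about (259,218) and midway between the fingers. I'll measure it more closely before descending.

Run:
```python
from h import *
d=load("wrist2")
cv2.imwrite("pics/w2d.png",cv2.resize(np.clip((d["img"][175:250,215:305,::-1].astype(float)-120)*1.9,0,255).astype(np.uint8),None,fx=8,fy=8,interpolation=cv2.INTER_CUBIC))
```

```text
(no output)
```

View pics/w2d.png

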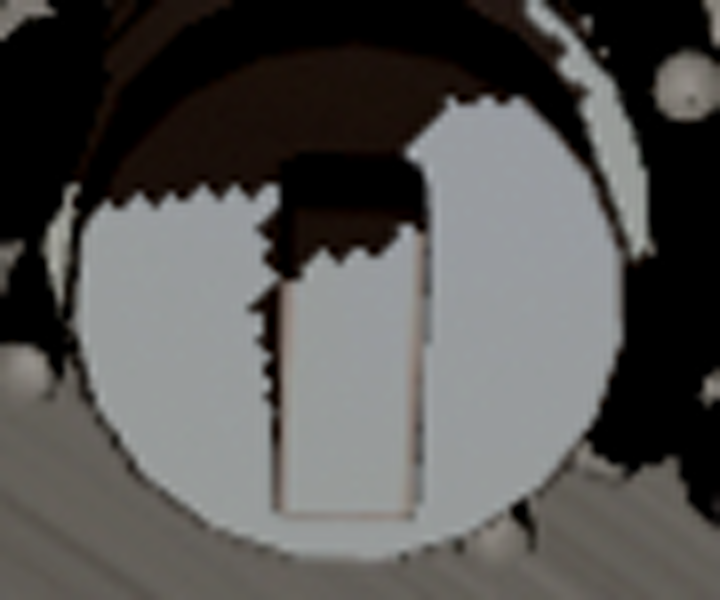

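Run:
```python
from h import *
d=load("wrist2")
f=lambda u,v:((u+.5)/8+215-.5,(v+.5)/8+175-.5)
P=np.array([plane(d,f(*p),.152) for p in ((291,207),(424,207),(413,515),(278,515))])
c=P.mean(0); print(P.round(4),c.round(4))
for i,j in((3,0),(2,1),(0,1),(3,2)): v=P[j]-P[i]; print(np.linalg.norm(v).round(4),np.degrees(np.arctan2(v[1],v[0])).round(1))
print("disc",plane(d,f(349,287),.138))
go([c[0],c[1],.151],-53)
```

```text
[[ 0.5844 -0.2585  0.152 ]
 [ 0.591  -0.267   0.152 ]
 [ 0.5694 -0.2829  0.152 ]
 [ 0.5625 -0.2741  0.152 ]] [ 0.5769 -0.2706  0.152 ]
0.0268 35.3
0.0268 36.5
0.0107 -52.1
0.0112 -52.1
disc [ 0.57818107 -0.26947361  0.138     ]
t 2.25 pos [ 0.5799 -0.266   0.2053] yaw -52.13 tilt [ 0.2  -0.04] shift units [1.087 0.033 0.108] F [ 0.2  1.1 -0.4] T [-0.01  0.04 -0.06] op 1.0 q1,q6 [-0.59  0.32]
turn about tool x (deg) 0.87
level turn y,z deg [-0.13 -0.15]
```

Emit:
{"name": "drive_tool", "arguments": {
  "series": [
    [[0.4,0.04,0.1],[0.9,0,0]],
    [[0.4,0,0],[0,0,0]],
    [[0.25,0,0],[0,0,0]],
    [[0,0,0],[0,0,0]]
  ]
}}

```text
time: 2.65
eef_pos: [0.5804, -0.271, 0.1563]
tcp_rot: [0.673, 0.222, -0.667, 0.228]
contact_force: [-0.5, 0.2, -0.0]
opening: 0.998
```

Run:
```python
from h import *
go([.577,-.2705,.151],-53)
```

```text
t 2.65 pos [ 0.5804 -0.271   0.1563] yaw -52.85 tilt [ 0.58 -0.29] shift units [ 0.104 -0.051  0.048] F [-0.5  0.2 -0. ] T [ 0.   -0.04 -0.04] op 0.998 q1,q6 [-0.6   0.33]
turn about tool x (deg) 0.15
level turn y,z deg [-0.29 -0.58]
```

Emit:
{"name": "drive_tool", "arguments": {
  "series": [
    [[0.1,-0.05,0.05],[0,-0.3,-0.6]],
    [[0,0,0],[0,0,0]],
    [[0,0,0],[0,0,0]]
  ],
  "grip": -1,
  "newtons": 50
}}

```text
time: 2.95
eef_pos: [0.5781, -0.2712, 0.1539]
tcp_rot: [0.671, 0.225, -0.67, 0.226]
contact_force: [-0.1, -0.5, 0.0]
opening: 0.515
```

Emit:
{"name": "drive_tool", "arguments": {
  "series": [
    [[0,0,0],[0,0,0]],
    [[0,0,0],[0,0,0]],
    [[0,0,0],[0,0,0]]
  ]
}}

```text
time: 3.25
eef_pos: [0.5785, -0.2712, 0.1555]
tcp_rot: [0.671, 0.224, -0.669, 0.227]
contact_force: [-0.9, 0.2, -0.8]
opening: 0.124
```

Run:
```python
from h import *
from plant import ctrl
go([.577,-.2705,.151],-53)
d=ctrl.read_camera("wrist");s=ctrl.read_camera("side")
cv2.imwrite("pics/w3.png",np.hstack([cv2.resize(d["img"][130:330,130:390,::-1],(520,400)),cv2.resize(s["img"][130:210,220:276,::-1],(280,400))]))
```

```text
t 3.25 pos [ 0.5785 -0.2712  0.1555] yaw -52.8 tilt [ 0.18 -0.12] shift units [ 0.09  -0.029  0.015] F [-0.9  0.2 -0.8] T [ 0.13  0.08 -0.07] op 0.124 q1,q6 [-0.6   0.32]
turn about tool x (deg) 0.2
level turn y,z deg [-0.07 -0.21]
```

View pics/w3.png

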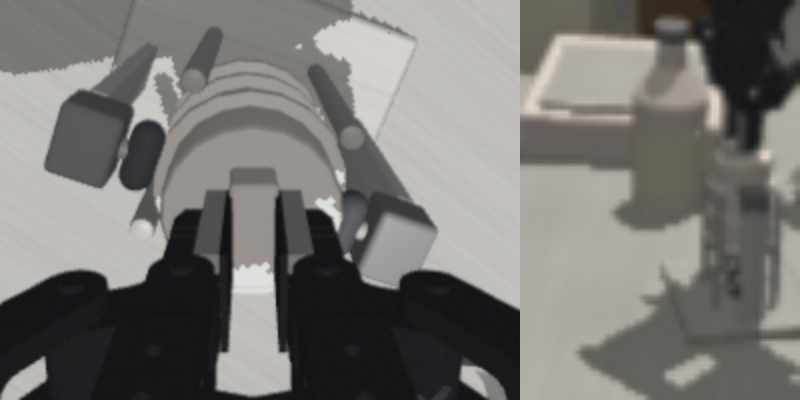

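The pads straddle the bar, but only with the tips. I'll open slightly, go 4 mm deeper and grip again.

Emit:
{"name": "drive_tool", "arguments": {
  "series": [
    [[0,0,0],[0,0,0]],
    [[0.05,-0.03,0],[0,0,-0.2]],
    [[0.05,0,0],[0,0,0]],
    [[0.0,0,0],[0,0,0]]
  ],
  "grip": -0.4
}}

```text
time: 3.75
eef_pos: [0.578, -0.2704, 0.1503]
tcp_rot: [0.671, 0.225, -0.669, 0.226]
contact_force: [-0.5, 0.1, 0.2]
opening: 0.301
```

Run:
```python
from h import *
go([.577,-.2705,.151],-53)
```

```text
t 3.75 pos [ 0.578  -0.2704  0.1503] yaw -52.79 tilt [ 0.15 -0.03] shift units [-0.014 -0.01   0.017] F [-0.5  0.1  0.2] T [-0.01  0.05 -0.01] op 0.301 q1,q6 [-0.6   0.32]
turn about tool x (deg) 0.21
level turn y,z deg [-0.1  -0.12]
```

Emit:
{"name": "drive_tool", "arguments": {
  "series": [
    [[0,0,0],[0,0,0]],
    [[0,0,0],[0,0,0]],
    [[0,0,0],[0,0,0]],
    [[0,0,0],[0,0,0]],
    [[0,0,0],[0,0,0]]
  ],
  "grip": -1,
  "newtons": 60
}}

```text
time: 4.25
eef_pos: [0.5778, -0.27, 0.1505]
tcp_rot: [0.671, 0.226, -0.67, 0.226]
contact_force: [-0.5, 1.4, 0.7]
opening: 0.119
```

Emit:
{"name": "drive_tool", "arguments": {
  "series": [
    [[-0.05,0,0],[0,0,0]],
    [[-0.1,0,0],[0,0,0]],
    [[-0.1,0,0],[0,0,0]]
  ]
}}

```text
time: 4.55
eef_pos: [0.5762, -0.2693, 0.1586]
tcp_rot: [-0.67, -0.227, 0.671, -0.224]
contact_force: [0.8, -0.1, -1.4]
opening: 0.117
```

Run:
```python
from h import *
go([.577,-.2705,.151],-53)
```

```text
t 4.55 pos [ 0.5762 -0.2693  0.1586] yaw -52.79 tilt [-0.14  0.15] shift units [0.152 0.03  0.001] F [ 0.8 -0.1 -1.4] T [-0.11 -0.12 -0.05] op 0.117 q1,q6 [-0.6   0.32]
turn about tool x (deg) 0.21
level turn y,z deg [0.03 0.2 ]
```

Emit:
{"name": "drive_tool", "arguments": {
  "series": [
    [[-0.1,0,0],[0,0,0]],
    [[-0.1,0,0],[0,0,0]],
    [[-0.12,0,0],[0,0,0]],
    [[-0.12,0,0],[0,0,0]]
  ]
}}

```text
time: 4.95
eef_pos: [0.5773, -0.27, 0.1859]
tcp_rot: [0.67, 0.226, -0.67, 0.225]
contact_force: [0.2, -0.1, -0.5]
opening: 0.124
```

Run:
```python
from h import *
from plant import ctrl
go([.577,-.2705,.151],-53)
d=ctrl.read_camera("wrist");s=ctrl.read_camera("scene")
cv2.imwrite("pics/w4.png",np.hstack([cv2.resize(d["img"][130:330,130:390,::-1],(520,400)),cv2.resize(s["img"][130:210,160:216,::-1],(280,400))]))
```

```text
t 4.95 pos [ 0.5773 -0.27    0.1859] yaw -52.79 tilt [0.03 0.03] shift units [0.698 0.004 0.011] F [ 0.2 -0.1 -0.5] T [-0.01  0.04 -0.04] op 0.124 q1,q6 [-0.6   0.32]
turn about tool x (deg) 0.21
level turn y,z deg [-0.05  0.  ]
```

View pics/w4.png

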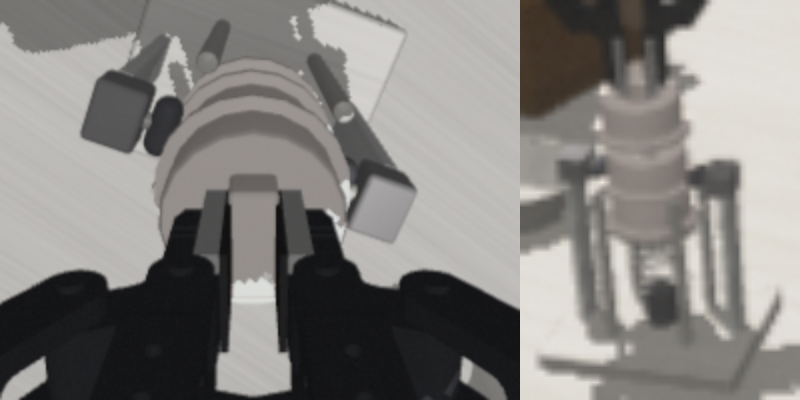

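The cap came free and the stack below it stayed in the dispenser, with the next cap risen to the catches. I'll raise it and carry it towards the cage.

Emit:
{"name": "drive_tool", "arguments": {
  "series": [
    [[-0.4,0,0],[0,0,0]],
    [[-0.6,0,0],[0,0,0]],
    [[-0.6,0,0],[0,0,0]],
    [[-0.2,-0.3,-0.22],[0,0,0]],
    [[0,-0.6,-0.45],[0,0,0]]
  ]
}}

```text
time: 5.55
eef_pos: [0.576, -0.2152, 0.2783]
tcp_rot: [0.671, 0.224, -0.671, 0.223]
contact_force: [0.7, 0.1, -0.7]
opening: 0.12
```

Emit:
{"name": "drive_tool", "arguments": {
  "series": [
    [[0,-0.65,-0.5],[-4,0,0]],
    [[0,-0.65,-0.5],[0,0,0]],
    [[0,-0.65,-0.5],[0,0,0]],
    [[0,-0.65,-0.5],[0,0,0]],
    [[0,-0.65,-0.5],[0,0,0]]
  ]
}}

```text
time: 6.05
eef_pos: [0.5631, 0.0011, 0.2755]
tcp_rot: [-0.662, -0.249, 0.663, -0.245]
contact_force: [0.3, -0.1, 0.3]
opening: 0.12
```

Run:
```python
from h import *
from plant import ctrl
go([.583,.19,.26],45)
s=ctrl.read_camera("scene")
cv2.imwrite("pics/s5.png",cv2.resize(s["img"][100:260,130:390,::-1],(780,480)))
```

```text
t 6.05 pos [0.5631 0.0011 0.2755] yaw -49.1 tilt [-0.18  0.24] shift units [ 0.325 -2.593 -2.775] F [ 0.3 -0.1  0.3] T [ 0.05  0.03 -0.04] op 0.12 q1,q6 [-0.18  0.68]
turn about tool x (deg) -94.1
level turn y,z deg [-0.02  0.3 ]
```

View pics/s5.png

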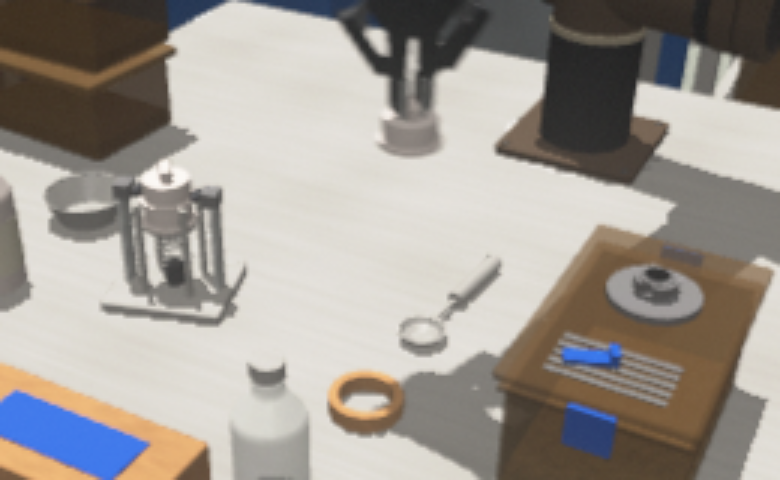

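The gripper holds one cap. The dispenser still has two, the upper one up under the catches, and nothing else has moved. On to the viewing pose near the port, turning as it goes.

Emit:
{"name": "drive_tool", "arguments": {
  "series": [
    [[0,-0.6,-0.6],[-4,0,0]],
    [[0,-0.6,-0.6],[-4,0,0]],
    [[0,-0.6,-0.6],[-4,0,0]],
    [[0,0,0],[-8.5,0,0]],
    [[0,0,0],[-8.5,0,0]]
  ]
}}

```text
time: 6.6
eef_pos: [0.5554, 0.145, 0.2721]
tcp_rot: [-0.575, -0.416, 0.576, -0.405]
contact_force: [-0.2, 0.5, -0.2]
opening: 0.123
```

Emit:
{"name": "drive_tool", "arguments": {
  "series": [
    [[0,0,0],[-8.5,0,0]],
    [[0,0,0],[-8.5,0,0]],
    [[0,0,0],[-8.5,0,0]],
    [[0,0,0],[-8.5,0,0]],
    [[0,0,0],[-8.5,0,0]]
  ]
}}

```text
time: 7.1
eef_pos: [0.5496, 0.15, 0.2667]
tcp_rot: [0.386, 0.601, -0.386, 0.584]
contact_force: [-0.0, -0.1, -0.3]
opening: 0.124
```

Run:
```python
from h import *
go([.583,.19,.26],45)
```

```text
t 7.1 pos [0.5496 0.15   0.2667] yaw 23.88 tilt [-1.15  0.7 ] shift units [ 0.13   0.936 -0.458] F [-0.  -0.1 -0.3] T [-0.03 -0.05 -0.  ] op 0.124 q1,q6 [ 0.08 -0.34]
turn about tool x (deg) -21.12
level turn y,z deg [-1.11  0.77]
```

Emit:
{"name": "drive_tool", "arguments": {
  "series": [
    [[0,0.9,-0.3],[-6,-0.6,0.4]],
    [[0,0,0],[-7,-0.5,0.4]],
    [[0,0,0],[-7,0,0]],
    [[0,0,0],[0,0,0]]
  ]
}}

```text
time: 7.5
eef_pos: [0.5797, 0.1851, 0.2569]
tcp_rot: [0.27, 0.658, -0.273, 0.648]
contact_force: [-0.3, -0.7, -1.2]
opening: 0.12
```

Run:
```python
from h import *
from plant import ctrl
go([.583,.19,.26],45)
d=ctrl.read_camera("wrist"); pickle.dump(d,open("wrist6.pkl","wb"))
cv2.imwrite("pics/w6.png",d["img"][:,:,::-1])
```

```text
t 7.5 pos [0.5797 0.1851 0.2569] yaw 44.85 tilt [-0.8   0.06] shift units [-0.064  0.115 -0.024] F [-0.3 -0.7 -1.2] T [ 0.02 -0.04 -0.04] op 0.12 q1,q6 [ 0.14 -0.64]
turn about tool x (deg) -0.15
level turn y,z deg [-0.61  0.53]
```

View pics/w6.png

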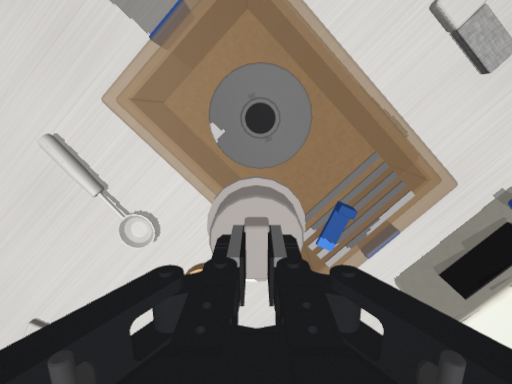

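The neck is clearly visible at about (260,118) on its seat disc at about (260,115), under a shadow. I'll enlarge it with more contrast.

Run:
```python
from h import *
d=load("wrist6")
c=d["img"][75:160,215:305,::-1].astype(float)
cv2.imwrite("pics/w6d.png",cv2.resize(np.clip((c-20)*2.0,0,255).astype(np.uint8),None,fx=7,fy=7,interpolation=cv2.INTER_CUBIC))
for z in (.1545,.1565,.14): print(z,plane(d,(260,118),z).round(4))
# seat ellipse by mask
im=cv2.cvtColor(d["img"],cv2.COLOR_RGB2HSV)
m=((im[:,:,1]<40)&(im[:,:,2]<150)&(im[:,:,2]>60)).astype(np.uint8)
m[:, :195]=0;m[:,325:]=0;m[172:]=0;m[:50]=0
cs,_=cv2.findContours(m,cv2.RETR_EXTERNAL,cv2.CHAIN_APPROX_NONE);k=max(cs,key=cv2.contourArea)
e=cv2.fitEllipse(cv2.convexHull(k));print(e,cv2.contourArea(k)); print("seat",plane(d,e[0],.14))
```

```text
0.1545 [0.5385 0.2277 0.1545]
0.1565 [0.5385 0.2278 0.1565]
0.14 [0.5388 0.2275 0.14  ]
((259.904541015625, 115.02583312988281), (102.34440612792969, 105.3231430053711), 2.793851613998413) 8189.5
seat [0.53711078 0.22911468 0.14      ]
```

View pics/w6d.png

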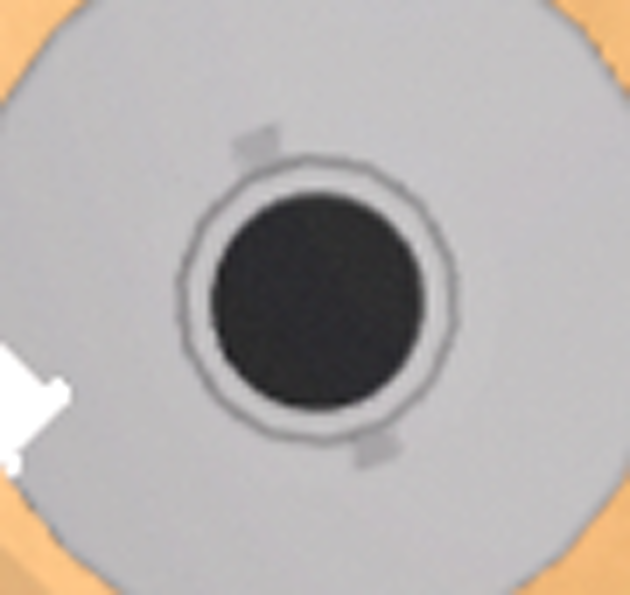

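Run:
```python
from h import *
d=load("wrist6")
c=d["img"][75:160,215:305,::-1].astype(float)
cv2.imwrite("pics/w6e.png",cv2.resize(np.clip((c-85)*6,0,255).astype(np.uint8),None,fx=7,fy=7,interpolation=cv2.INTER_NEAREST))
for z in(.14,.1545,.1565):
    print(z,[ (plane(d,((u+.5)/7+214.5,(v+.5)/7+74.5),z)[:2]).round(4) for u,v in ((257,147),(377,450),(320,298))])
print([proj(d,[.538,.2285,z]) for z in(.14,.1565)])
```

```text
0.14 [array([0.5217, 0.2349]), array([0.5555, 0.2206]), array([0.5385, 0.2282])]
0.1545 [array([0.5224, 0.2347]), array([0.5543, 0.2212]), array([0.5383, 0.2283])]
0.1565 [array([0.5225, 0.2346]), array([0.5541, 0.2213]), array([0.5382, 0.2284])]
[array([260.14407513, 116.38282017]), array([260.20266132, 116.80428152])]
```

View pics/w6e.png

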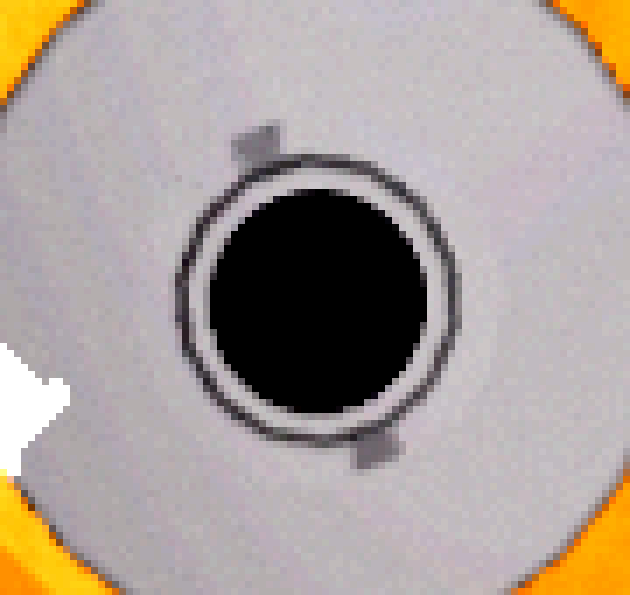

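The dark patches at (257,147) and (377,450) in the crop sit opposite each other at about -23° from the world x axis. So the slots lie near -13° to -23°, inside the stated range. The neck centre is at about (0.538,0.228). Next I'll check where the cap sits relative to the TCP.

Run:
```python
from h import *
d=load("wrist6")
c=d["img"][165:265,195:315,::-1]
cv2.imwrite("pics/w6f.png",cv2.resize(c,None,fx=6,fy=6,interpolation=cv2.INTER_CUBIC))
```

```text
(no output)
```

View pics/w6f.png

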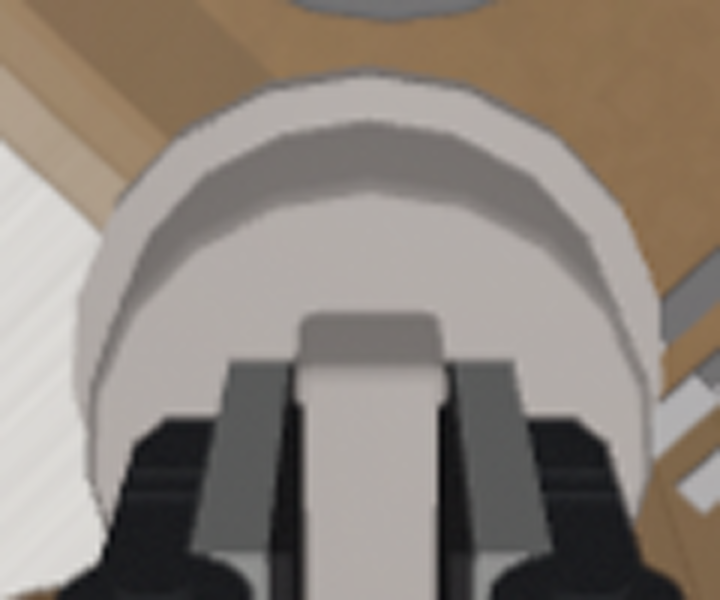

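Run:
```python
from h import *
d=load("wrist6")
s=st();T=s["eef_pos"];R=Ro.from_quat(s["tcp_rot"]).as_matrix()
f=lambda u,v:((u+.5)/6+194.5,(v+.5)/6+164.5)
for n,p,dz,r in (("disc",(370,192),-.0123,.025),("barbase",(370,314),-.0123,.014),("bartop",(370,364),.0017,.014),("flange lo",(370,70),-.0383,.029),("flange hi",(370,70),-.0333,.029),("L",(75,330),-.0383,0),("Rr",(662,330),-.0383,0),("bl",(302,390),.0017,0),("br",(444,390),.0017,0)):
    X=plane(d,f(*p),T[2]+dz); q=R.T@(X-T); print(n,"tool coords mm",(q*1e3).round(2)," centre tool z ->",round((q[2]+r)*1e3,2))
print(T)
```

```text
disc tool coords mm [ 12.56  -0.78 -22.77]  centre tool z -> 2.23
barbase tool coords mm [ 12.44  -0.76 -11.93]  centre tool z -> 2.07
bartop tool coords mm [ -1.55  -0.75 -13.04]  centre tool z -> 0.96
flange lo tool coords mm [ 38.61  -0.81 -27.32]  centre tool z -> 1.68
flange hi tool coords mm [ 33.62  -0.81 -28.45]  centre tool z -> 0.55
L tool coords mm [ 38.59 -30.54  -0.33]  centre tool z -> -0.33
Rr tool coords mm [38.04 28.66 -0.7 ]  centre tool z -> -0.7
bl tool coords mm [ -1.53  -6.06 -10.84]  centre tool z -> -10.84
br tool coords mm [ -1.63   5.02 -10.92]  centre tool z -> -10.92
[0.57953091 0.18497294 0.25681219]
```

Run:
```python
from h import *
go([.538,.2295,.21],43)
```

```text
t 7.55 pos [0.5795 0.185  0.2568] yaw 44.72 tilt [-0.82  0.06] shift units [ 0.949  0.045 -1.207] F [-0.5 -0.7 -0.9] T [-0.02  0.01  0.  ] op 0.124 q1,q6 [ 0.14 -0.64]
turn about tool x (deg) 1.72
level turn y,z deg [-0.62  0.54]
```

Emit:
{"name": "drive_tool", "arguments": {
  "series": [
    [[0,0,-0.6],[1.7,-0.6,0.5]],
    [[0,0,-0.6],[0,0,0]],
    [[0.3,0,0],[0,0,0]],
    [[0.3,0,0],[0,0,0]],
    [[0,0,0],[0,0,0]]
  ]
}}

```text
time: 8.05
eef_pos: [0.5352, 0.229, 0.2246]
tcp_rot: [0.286, 0.647, -0.287, 0.646]
contact_force: [-0.3, 0.2, -1.0]
opening: 0.118
```

Run:
```python
from h import *
go([.538,.2295,.195],43)
```

```text
t 8.05 pos [0.5352 0.229  0.2246] yaw 42.24 tilt [-0.04 -0.03] shift units [0.593 0.049 0.03 ] F [-0.3  0.2 -1. ] T [-0.02  0.02  0.01] op 0.118 q1,q6 [ 0.23 -0.51]
turn about tool x (deg) -0.76
level turn y,z deg [-0.    0.06]
```

Emit:
{"name": "drive_tool", "arguments": {
  "series": [
    [[0.2,0.05,0.03],[0,0,0]],
    [[0.2,0,0],[0,0,0]],
    [[0,0,0],[0,0,0]]
  ]
}}

```text
time: 8.35
eef_pos: [0.5392, 0.2279, 0.2022]
tcp_rot: [0.287, 0.646, -0.288, 0.646]
contact_force: [-1.1, -0.4, -0.9]
opening: 0.118
```

Run:
```python
from h import *
from plant import ctrl
go([.538,.2295,.195],43)
d=ctrl.read_camera("side");s=ctrl.read_camera("scene")
pickle.dump(d,open("side7.pkl","wb"));pickle.dump(s,open("scene7.pkl","wb"))
cv2.imwrite("pics/c7.png",np.hstack([cv2.resize(d["img"][185:265,223:303,::-1],(400,400),interpolation=cv2.INTER_CUBIC),cv2.resize(s["img"][145:225,308:388,::-1],(400,400),interpolation=cv2.INTER_CUBIC)]))
```

```text
t 8.35 pos [0.5392 0.2279 0.2022] yaw 42.03 tilt [-0.09 -0.07] shift units [ 0.144  0.003 -0.04 ] F [-1.1 -0.4 -0.9] T [-0.07 -0.    0.02] op 0.118 q1,q6 [ 0.23 -0.51]
turn about tool x (deg) -0.97
level turn y,z deg [-0.01  0.12]
```

View pics/c7.png

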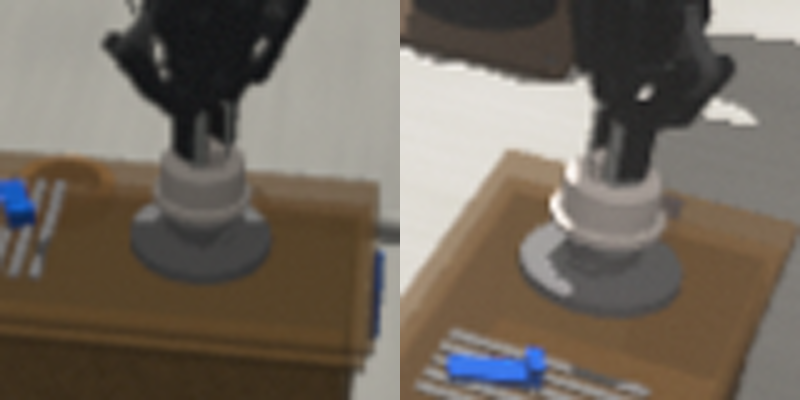

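The side view has the flange centred over the seat disc (200 against 200.5 in the crop). The scene view agrees once perspective is allowed for. Lowering until it touches.

Emit:
{"name": "drive_tool", "arguments": {
  "series": [
    [[0.1,0,-0.04],[0,0,0]],
    [[0.1,0,0],[0,0,0]],
    [[0.06,0,0],[0,0,0]],
    [[0,0,0],[0,0,0]]
  ]
}}

```text
time: 8.85
eef_pos: [0.5395, 0.2298, 0.1912]
tcp_rot: [0.288, 0.645, -0.287, 0.647]
contact_force: [-1.1, -0.2, -0.4]
opening: 0.12
```

Run:
```python
from h import *
go([.538,.2295,.191],43)
```

```text
t 8.85 pos [0.5395 0.2298 0.1912] yaw 42.01 tilt [ 0.19 -0.  ] shift units [ 0.004 -0.026 -0.015] F [-1.1 -0.2 -0.4] T [0.03 0.04 0.03] op 0.12 q1,q6 [ 0.23 -0.5 ]
turn about tool x (deg) -0.99
level turn y,z deg [ 0.13 -0.14]
```

Emit:
{"name": "drive_tool", "arguments": {
  "series": [
    [[0.05,-0.02,-0.01],[0,0,0]],
    [[0.05,0,0],[0,0,0]]
  ]
}}

```text
time: 9.05
eef_pos: [0.5396, 0.2298, 0.19]
tcp_rot: [0.289, 0.644, -0.286, 0.648]
contact_force: [-6.5, -0.7, 12.2]
opening: 0.119
```

Run:
```python
from h import *
go([.538,.2295,.191],43)
```

```text
t 9.05 pos [0.5396 0.2298 0.19  ] yaw 42.03 tilt [0.37 0.03] shift units [-0.02  -0.028 -0.016] F [-6.5 -0.7 12.2] T [-0.27  1.15 -0.05] op 0.119 q1,q6 [ 0.23 -0.5 ]
turn about tool x (deg) -0.97
level turn y,z deg [ 0.23 -0.3 ]
```

It touches at TCP z 0.190, so the lugs are on the tabs as expected. A sideways force of -6.5 N in x says the cap is slightly too far in +x, so I'll shift it and start turning anticlockwise under a light push.

Emit:
{"name": "drive_tool", "arguments": {
  "series": [
    [[0.0,-0.03,-0.02],[0,0.2,-0.3]],
    [[0.02,0,0],[-4,0,0]],
    [[0.025,0,0],[-4,0,0]]
  ]
}}

```text
time: 9.35
eef_pos: [0.5386, 0.2299, 0.1901]
tcp_rot: [0.241, 0.664, -0.24, 0.666]
contact_force: [-0.8, 1.2, 4.4]
opening: 0.121
```

Run:
```python
from h import *
go([.538,.2295,.191],43)
```

```text
t 9.35 pos [0.5386 0.2299 0.1901] yaw 50.29 tilt [0.21 0.02] shift units [-0.017 -0.014 -0.004] F [-0.8  1.2  4.4] T [ 0.01  0.17 -0.04] op 0.121 q1,q6 [ 0.23 -0.65]
turn about tool x (deg) 7.29
level turn y,z deg [ 0.15 -0.15]
```

Emit:
{"name": "drive_tool", "arguments": {
  "series": [
    [[0.025,0,0],[-3,0,0]],
    [[0.025,0,0],[-3,0,0]]
  ]
}}

```text
time: 9.55
eef_pos: [0.5397, 0.2303, 0.1901]
tcp_rot: [0.205, 0.675, -0.202, 0.679]
contact_force: [-0.5, 0.3, 3.9]
opening: 0.118
```

Emit:
{"name": "drive_tool", "arguments": {
  "series": [
    [[0.03,0,0],[-3,0,0]],
    [[0.03,0,0],[-3,0,0]]
  ]
}}

```text
time: 9.75
eef_pos: [0.5398, 0.2307, 0.1899]
tcp_rot: [0.168, 0.685, -0.165, 0.69]
contact_force: [-3.4, -0.4, 5.1]
opening: 0.124
```

Run:
```python
from h import *
go([.538,.2295,.191],43)
```

```text
t 9.75 pos [0.5398 0.2307 0.1899] yaw 62.77 tilt [0.43 0.15] shift units [-0.021 -0.038 -0.021] F [-3.4 -0.4  5.1] T [-0.06  0.73 -0.13] op 0.124 q1,q6 [ 0.23 -0.87]
turn about tool x (deg) 19.77
level turn y,z deg [ 0.31 -0.33]
```

Emit:
{"name": "drive_tool", "arguments": {
  "series": [
    [[0.02,-0.03,-0.02],[-2,0.3,-0.3]],
    [[0.03,0,0],[-2,0,0]]
  ]
}}

```text
time: 9.95
eef_pos: [0.5393, 0.2306, 0.1897]
tcp_rot: [0.142, 0.692, -0.14, 0.694]
contact_force: [-1.2, -0.5, 3.8]
opening: 0.122
```

Emit:
{"name": "drive_tool", "arguments": {
  "series": [
    [[0.03,0,0],[-2,0,0]],
    [[0.03,0,0],[-2,0,0]]
  ]
}}

```text
time: 10.15
eef_pos: [0.5393, 0.231, 0.1893]
tcp_rot: [0.118, 0.696, -0.115, 0.699]
contact_force: [-3.0, -0.3, 4.1]
opening: 0.127
```

Run:
```python
from h import *
go([.538,.2295,.191],43)
```

```text
t 10.15 pos [0.5393 0.231  0.1893] yaw 71.08 tilt [0.24 0.17] shift units [-0.034 -0.036 -0.016] F [-3.  -0.3  4.1] T [-0.26  0.46 -0.05] op 0.127 q1,q6 [ 0.23 -1.01]
turn about tool x (deg) 28.08
level turn y,z deg [ 0.17 -0.24]
```

Emit:
{"name": "drive_tool", "arguments": {
  "series": [
    [[0.02,-0.03,-0.01],[-2,0.2,-0.2]],
    [[0.035,0,0],[-2,0,0]]
  ]
}}

```text
time: 10.35
eef_pos: [0.5386, 0.2299, 0.1874]
tcp_rot: [0.091, 0.701, -0.09, 0.702]
contact_force: [-0.8, 1.3, -1.3]
opening: 0.12
```

Emit:
{"name": "drive_tool", "arguments": {
  "series": [
    [[0.035,0,0],[-2,0,0]],
    [[0.035,0,0],[-2,0,0]]
  ]
}}

```text
time: 10.55
eef_pos: [0.5384, 0.2299, 0.1837]
tcp_rot: [0.066, 0.704, -0.065, 0.705]
contact_force: [0.8, -0.3, 0.6]
opening: 0.123
```

Run:
```python
from h import *
go([.538,.2295,.191],43)
```

```text
t 10.55 pos [0.5384 0.2299 0.1837] yaw 79.43 tilt [0.07 0.07] shift units [-0.147 -0.009 -0.007] F [ 0.8 -0.3  0.6] T [ 0.01 -0.03  0.04] op 0.123 q1,q6 [ 0.23 -1.16]
turn about tool x (deg) 36.43
level turn y,z deg [ 0.06 -0.09]
```

It is dropping into the slots at a bar angle of about -12°. I'll press down without turning.

Emit:
{"name": "drive_tool", "arguments": {
  "series": [
    [[0.04,0,0],[0,0,0]],
    [[0.04,0,0],[0,0,0]],
    [[0.04,0,0],[0,0,0]]
  ]
}}

```text
time: 10.85
eef_pos: [0.5386, 0.23, 0.181]
tcp_rot: [0.066, 0.704, -0.065, 0.704]
contact_force: [-4.2, -0.8, 8.9]
opening: 0.12
```

Run:
```python
from h import *
go([.538,.2295,.1815],43)
```

```text
t 10.85 pos [0.5386 0.23   0.181 ] yaw 79.37 tilt [0.06 0.05] shift units [-0.01  -0.012 -0.009] F [-4.2 -0.8  8.9] T [-0.29  0.86  0.  ] op 0.12 q1,q6 [ 0.23 -1.16]
turn about tool x (deg) 36.37
level turn y,z deg [ 0.05 -0.06]
```

Dropped: TCP z is 0.181 and the floor carries 8.9 N. Now clockwise under a light push.

Emit:
{"name": "drive_tool", "arguments": {
  "series": [
    [[0.02,0,-0.02],[4,0,0]],
    [[0.03,0,0],[4,0,0]],
    [[0.03,0,0],[4,0,0]],
    [[0.03,0,0],[4,0,0]]
  ]
}}

```text
time: 11.25
eef_pos: [0.5397, 0.2307, 0.1806]
tcp_rot: [0.168, 0.684, -0.166, 0.69]
contact_force: [-1.9, -2.0, 4.8]
opening: 0.119
```

Run:
```python
from h import *
go([.538,.2295,.1775],29)
```

```text
t 11.25 pos [0.5397 0.2307 0.1806] yaw 62.66 tilt [0.45 0.09] shift units [ 0.062 -0.037 -0.021] F [-1.9 -2.   4.8] T [-0.46  0.28  0.12] op 0.119 q1,q6 [ 0.23 -0.86]
turn about tool x (deg) 33.66
level turn y,z deg [ 0.36 -0.29]
```

Emit:
{"name": "drive_tool", "arguments": {
  "series": [
    [[0.02,-0.03,-0.02],[4,0.3,-0.3]],
    [[0.04,0,0],[4,0,0]],
    [[0.04,0,0],[4,0,0]]
  ]
}}

```text
time: 11.55
eef_pos: [0.54, 0.2303, 0.1792]
tcp_rot: [0.243, 0.663, -0.241, 0.667]
contact_force: [-2.3, -1.9, 5.8]
opening: 0.122
```

Run:
```python
from h import *
go([.538,.2295,.1775],29)
```

```text
t 11.55 pos [0.54   0.2303 0.1792] yaw 50.04 tilt [0.36 0.03] shift units [ 0.034 -0.038 -0.02 ] F [-2.3 -1.9  5.8] T [-0.44  0.32  0.06] op 0.122 q1,q6 [ 0.23 -0.64]
turn about tool x (deg) 21.04
level turn y,z deg [ 0.26 -0.26]
```

Descending along the ramp. I'll keep going.

Emit:
{"name": "drive_tool", "arguments": {
  "series": [
    [[0.02,-0.02,-0.02],[4,0.2,-0.2]],
    [[0.04,0,0],[4,0,0]],
    [[0.04,0,0],[4,0,0]]
  ]
}}

```text
time: 11.85
eef_pos: [0.5403, 0.2302, 0.178]
tcp_rot: [0.314, 0.632, -0.312, 0.636]
contact_force: [-3.8, -2.6, 7.5]
opening: 0.122
```

Run:
```python
from h import *
go([.538,.2295,.1775],29)
```

```text
t 11.85 pos [0.5403 0.2302 0.178 ] yaw 37.45 tilt [ 0.38 -0.01] shift units [ 0.009 -0.046 -0.018] F [-3.8 -2.6  7.5] T [-0.56  0.49  0.14] op 0.122 q1,q6 [ 0.23 -0.42]
turn about tool x (deg) 8.45
level turn y,z deg [ 0.24 -0.29]
```

Emit:
{"name": "drive_tool", "arguments": {
  "series": [
    [[0.02,-0.02,-0.02],[4,0.2,-0.2]],
    [[0.04,0,0],[4,0,0]],
    [[0.04,0,0],[4,0,0]]
  ]
}}

```text
time: 12.15
eef_pos: [0.5397, 0.23, 0.1778]
tcp_rot: [0.381, 0.595, -0.38, 0.597]
contact_force: [-8.7, -2.1, 10.3]
opening: 0.123
```

Run:
```python
from h import *
go([.538,.2295,.1775],29)
```

```text
t 12.15 pos [0.5397 0.23   0.1778] yaw 24.93 tilt [ 0.17 -0.06] shift units [ 0.006 -0.035 -0.004] F [-8.7 -2.1 10.3] T [-0.17  1.29  0.2 ] op 0.123 q1,q6 [ 0.23 -0.2 ]
turn about tool x (deg) -4.07
level turn y,z deg [ 0.12 -0.13]
```

Emit:
{"name": "drive_tool", "arguments": {
  "series": [
    [[0.02,-0.02,0],[4,0.1,-0.1]],
    [[0.04,0,0],[4,0,0]],
    [[0.04,0,0],[4,0,0]]
  ]
}}

```text
time: 12.45
eef_pos: [0.5404, 0.2304, 0.1778]
tcp_rot: [0.443, 0.551, -0.44, 0.554]
contact_force: [-5.1, -2.9, 8.2]
opening: 0.12
```

Run:
```python
from h import *
from plant import ctrl
go([.538,.2295,.1775],29)
d=ctrl.read_camera("side");s=ctrl.read_camera("scene")
cv2.imwrite("pics/c8.png",np.hstack([cv2.resize(d["img"][185:265,223:303,::-1],(400,400),interpolation=cv2.INTER_CUBIC),cv2.resize(s["img"][145:225,308:388,::-1],(400,400),interpolation=cv2.INTER_CUBIC)]))
```

```text
t 12.45 pos [0.5404 0.2304 0.1778] yaw 12.75 tilt [0.38 0.01] shift units [ 0.005 -0.05   0.008] F [-5.1 -2.9  8.2] T [-0.51  0.77  1.05] op 0.12 q1,q6 [0.23 0.01]
turn about tool x (deg) -16.25
level turn y,z deg [ 0.08 -0.38]
```

View pics/c8.png

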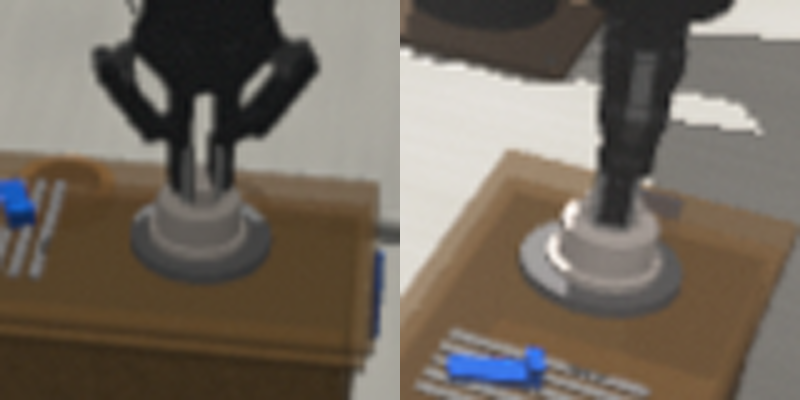

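The cap now looks flat on the seat in both views. The moment about z has risen to 1.05 N·m, so it is at the hard stop. I'll check the bar in the grip with the wrist camera.

Run:
```python
from h import *
from plant import ctrl
d=ctrl.read_camera("wrist"); pickle.dump(d,open("wrist9.pkl","wb"))
cv2.imwrite("pics/w9.png",cv2.resize(d["img"][140:290,160:360,::-1],(800,600),interpolation=cv2.INTER_CUBIC))
go([.538,.2295,.1775],29)
```

```text
t 12.6 pos [0.5404 0.2304 0.1777] yaw 12.88 tilt [0.4  0.01] shift units [ 0.004 -0.051  0.006] F [-2.3 -1.8  6.7] T [-0.21  0.47  0.73] op 0.119 q1,q6 [0.23 0.01]
turn about tool x (deg) -16.12
level turn y,z deg [ 0.08 -0.39]
```

View pics/w9.png

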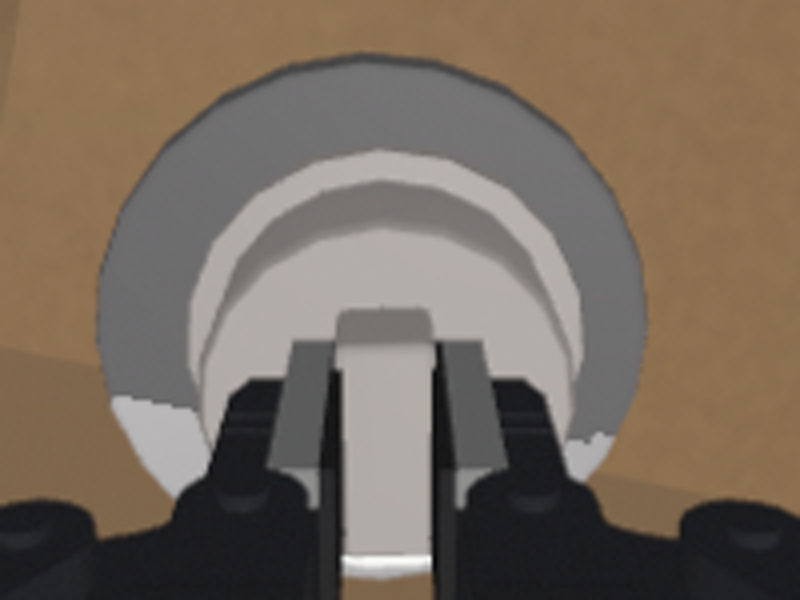

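The bar is still square in the pads. I'll give one more push and turn to confirm the hard stop.

Emit:
{"name": "drive_tool", "arguments": {
  "series": [
    [[0.03,-0.02,0],[3,0,0]],
    [[0.03,0,0],[3,0,0]]
  ]
}}

```text
time: 12.8
eef_pos: [0.5406, 0.2301, 0.1778]
tcp_rot: [0.469, 0.527, -0.465, 0.535]
contact_force: [-3.9, -0.5, 5.4]
opening: 0.12
```

Run:
```python
from h import *
go([.538,.2295,.1775],29)
```

```text
t 12.8 pos [0.5406 0.2301 0.1778] yaw 7.38 tilt [ 0.65 -0.18] shift units [ 0.005 -0.052  0.004] F [-3.9 -0.5  5.4] T [-0.12  0.64  1.59] op 0.12 q1,q6 [0.23 0.11]
turn about tool x (deg) -21.62
level turn y,z deg [ 0.26 -0.62]
```

The moment went up to 1.6 N·m with the height unchanged at home, so this is the hard stop. I'll relax and let go.

Emit:
{"name": "drive_tool", "arguments": {
  "series": [
    [[0,0,0],[0,0,0]],
    [[0,0,0],[0,0,0]]
  ],
  "newtons": 25
}}

```text
time: 13.0
eef_pos: [0.5404, 0.23, 0.1779]
tcp_rot: [0.466, 0.529, -0.463, 0.538]
contact_force: [0.1, 0.5, 0.3]
opening: 0.12
```

Emit:
{"name": "drive_tool", "arguments": {
  "series": [
    [[0,0,0],[0,0,0]],
    [[0,0,0],[0,0,0]],
    [[0,0,0],[0,0,0]]
  ],
  "grip": -0.2
}}

```text
time: 13.3
eef_pos: [0.5405, 0.2304, 0.1775]
tcp_rot: [0.468, 0.528, -0.464, 0.535]
contact_force: [0.7, 0.0, 0.1]
opening: 0.398
```

Emit:
{"name": "drive_tool", "arguments": {
  "series": [
    [[-0.2,0,0],[0,0,0]],
    [[-0.4,0,0],[0,0,0]],
    [[-0.6,0,0],[0,0,0]],
    [[-0.6,0,0.3],[0,0,0]],
    [[0,0,0],[0,0,0]]
  ]
}}

```text
time: 13.8
eef_pos: [0.5413, 0.2151, 0.2716]
tcp_rot: [0.47, 0.527, -0.466, 0.533]
contact_force: [0.8, 0.2, 0.5]
opening: 0.398
```

Run:
```python
from h import *
from plant import ctrl
go([.538,.2295,.1775],29)
ds={n:ctrl.read_camera(n) for n in("wrist","side","scene")}
pickle.dump(ds["wrist"],open("wrist10.pkl","wb"));pickle.dump(ds["scene"],open("scene10.pkl","wb"));pickle.dump(ds["side"],open("side10.pkl","wb"))
w,d,s=ds["wrist"]["img"],ds["side"]["img"],ds["scene"]["img"]
r=lambda i,a,b:cv2.resize(i[:,:,::-1],(a,b),interpolation=cv2.INTER_CUBIC)
cv2.imwrite("pics/c10.png",np.vstack([np.hstack([r(w,400,300),r(s[100:265,150:370],400,300)]),np.hstack([r(d[185:265,223:303],300,300),r(s[145:225,308:388],300,300),np.zeros((300,200,3),np.uint8)])]))
```

```text
t 13.8 pos [0.5413 0.2151 0.2716] yaw 7.17 tilt [ 0.58 -0.13] shift units [ 1.881 -0.047 -0.301] F [0.8 0.2 0.5] T [ 0.02 -0.03 -0.03] op 0.398 q1,q6 [0.21 0.08]
turn about tool x (deg) -21.83
level turn y,z deg [ 0.2  -0.56]
```

View pics/c10.png

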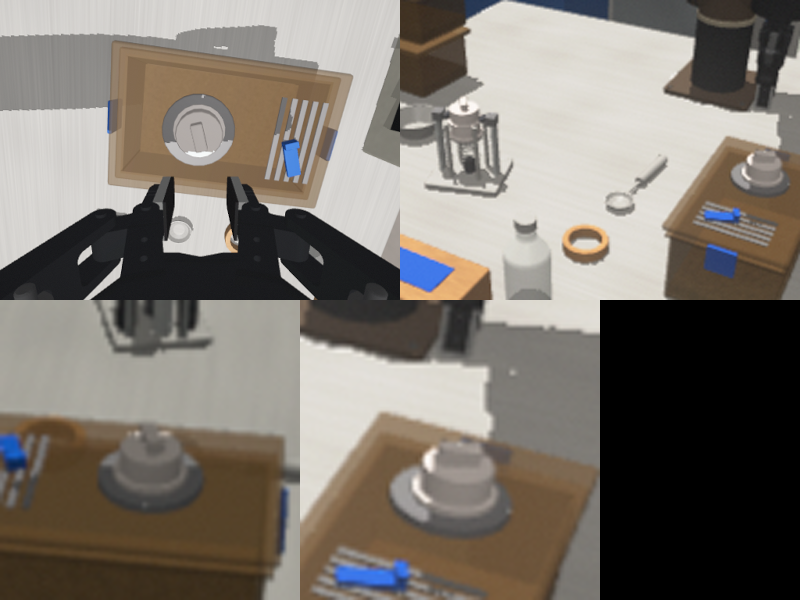

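The released cap sits on the seat, with clip, scoop, tape and bottle in place and two caps in the dispenser. I'll measure its bar angle, centre and height.

Run:
```python
from h import *
d=load("wrist10")
c=d["img"][110:225,195:315,::-1].astype(float)
cv2.imwrite("pics/w10.png",cv2.resize(np.clip((c-60)*1.5,0,255).astype(np.uint8),None,fx=5,fy=5,interpolation=cv2.INTER_CUBIC))
```

```text
(no output)
```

View pics/w10.png

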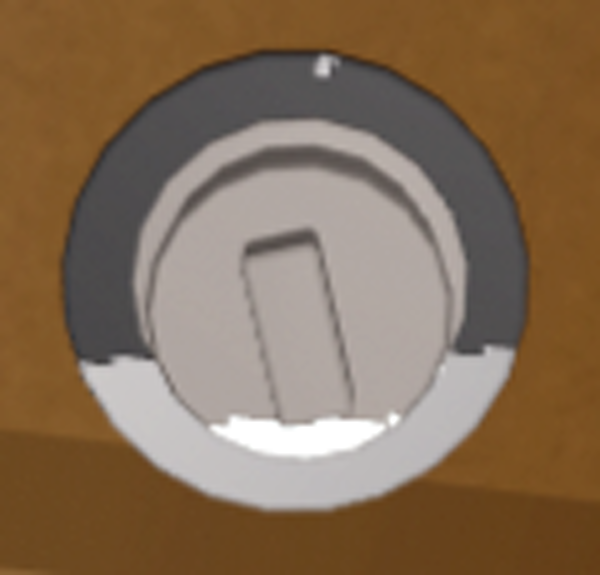

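```bash
python3 - <<'E'
from h import *
d=load("wrist10")
f=lambda u,v:((u+.5)/5+194.5,(v+.5)/5+109.5)
for a,b in (((280,415),(243,268)),((352,400),(318,250))):
    A,B=plane(d,f(*a),.18),plane(d,f(*b),.18);v=B-A;print("bar angle",np.degrees(np.arctan2(v[1],v[0])).round(1))
for n,l,r,z in (("disc",(148,300),(452,300),.166),("flange",(134,285),(467,285),.142),("seat",(62,280),(528,280),.14)):
    A,B=plane(d,f(*l),z),plane(d,f(*r),z); print(n,"width",np.linalg.norm(B-A).round(4),((A+B)/2).round(4))
E
python3 - <<'E'
from h import *
s,d=load("scene10"),load("side10")
a=[(d,240,205,50,40),(s,325,165,50,40)]
cv2.imwrite("pics/c11.png",np.hstack([cv2.resize(c["img"][y:y+h,x:x+w,::-1],(400,320),interpolation=cv2.INTER_CUBIC) for c,x,y,w,h in a]))
for n,c in(("side",d),("scene",s)):
    for z in (.14,.144): 
        C=np.array([.5385,.2295,z]); th=np.linspace(0,2*np.pi,100); P=np.array([proj(c,C+[.029*np.cos(t),.029*np.sin(t),0]) for t in th]); o=(240,205) if n=="side" else (325,165)
        print(n,"underside z",z,"flange bottom row in crop",((P[:,1].max()+.5-o[1])*8).round(1))
E
```

```text
bar angle 110.5
bar angle 109.9
disc width 0.049 [0.5386 0.2317 0.166 ]
flange width 0.0589 [0.539  0.2295 0.142 ]
seat width 0.083 [0.5381 0.2298 0.14  ]
side underside z 0.14 flange bottom row in crop 260.9
side underside z 0.144 flange bottom row in crop 251.9
scene underside z 0.14 flange bottom row in crop 302.7
scene underside z 0.144 flange bottom row in crop 292.4
```

View pics/c11.png

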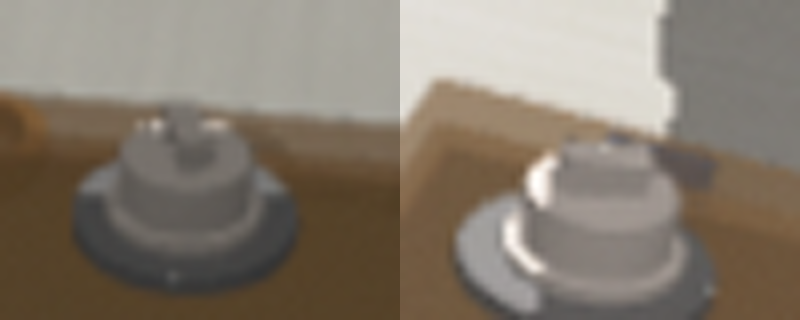

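Run:
```python
from h import *
for n,E in (("wrist9",[((342,550),(342,375)),((432,550),(434,350))]),):
    d=load(n);f=lambda u,v:((u+.5)/4+159.5,(v+.5)/4+139.5)
    for a,b in E:
        A,B=plane(d,f(*a),.18),plane(d,f(*b),.18);v=B-A;print(n,"bar angle",np.degrees(np.arctan2(v[1],v[0])).round(1))
d=load("wrist6");f=lambda u,v:((u+.5)/6+194.5,(v+.5)/6+164.5)
for a,b in [((302,595),(304,400)),((438,595),(444,400))]:
    A,B=plane(d,f(*a),.2585),plane(d,f(*b),.2585);v=B-A;print("w6",np.degrees(np.arctan2(v[1],v[0])).round(1),"expect 134.7")
```

```text
wrist9 bar angle 102.3
wrist9 bar angle 102.9
w6 133.8 expect 134.7
w6 133.8 expect 134.7
```

After release the bar stands at 110° (-70°), while under torque it was at -77°, so it sprang back a few degrees. There is time left, so I'll grip again at the true bar angle and turn gently to confirm it is on the stop.

Run:
```python
from h import *
go([.540,.2303,.20],20.2)
```

```text
t 13.95 pos [0.5384 0.2155 0.2651] yaw 7.24 tilt [-0.02 -0.22] shift units [ 1.301  0.07  -0.294] F [-0.6 -0.2 -0.6] T [-0.   -0.03 -0.  ] op 0.401 q1,q6 [0.21 0.08]
turn about tool x (deg) -12.96
level turn y,z deg [0.21 0.05]
```

Emit:
{"name": "drive_tool", "arguments": {
  "series": [
    [[0,0.05,-0.3],[-6.5,0,0]],
    [[0.3,0,0],[-6.5,0,0]],
    [[0.5,0,0],[0,0,0]],
    [[0.3,0,0],[0,0,0]],
    [[0,0,0],[0,0,0]]
  ]
}}

```text
time: 14.45
eef_pos: [0.5346, 0.2315, 0.2001]
tcp_rot: [0.397, 0.585, -0.406, 0.579]
contact_force: [0.1, 0.0, -0.5]
opening: 0.401
```

Run:
```python
from h import *
go([.540,.2303,.1785],20.2)
```

```text
t 14.45 pos [0.5346 0.2315 0.2001] yaw 20.74 tilt [-0.76 -0.33] shift units [0.43  0.1   0.061] F [ 0.1  0.  -0.5] T [-0.03  0.01 -0.03] op 0.401 q1,q6 [ 0.24 -0.13]
turn about tool x (deg) 0.54
level turn y,z deg [0.04 0.83]
```

Emit:
{"name": "drive_tool", "arguments": {
  "series": [
    [[0,0.1,0.06],[0.5,0,0.8]],
    [[0.2,0,0],[0,0,0]],
    [[0.2,0,0],[0,0,0]],
    [[0,0,0],[0,0,0]]
  ]
}}

```text
time: 14.85
eef_pos: [0.5412, 0.2305, 0.179]
tcp_rot: [0.405, 0.579, -0.405, 0.58]
contact_force: [-0.9, 0.3, 0.1]
opening: 0.397
```

Run:
```python
from h import *
go([.540,.2303,.1785],20.2)
```

```text
t 14.85 pos [0.5412 0.2305 0.179 ] yaw 20.15 tilt [ 0.07 -0.02] shift units [ 0.01  -0.024 -0.005] F [-0.9  0.3  0.1] T [-0.04 -0.   -0.01] op 0.397 q1,q6 [ 0.23 -0.12]
turn about tool x (deg) -0.05
level turn y,z deg [ 0.04 -0.06]
```

Emit:
{"name": "drive_tool", "arguments": {
  "series": [
    [[0,-0.02,0],[0,0,0]],
    [[0,0,0],[0,0,0]],
    [[0,0,0],[0,0,0]],
    [[0,0,0],[0,0,0]],
    [[0,0,0],[0,0,0]]
  ],
  "grip": -1,
  "newtons": 40
}}

```text
time: 15.35
eef_pos: [0.5398, 0.2298, 0.1793]
tcp_rot: [0.404, 0.58, -0.405, 0.58]
contact_force: [-0.8, 0.1, -2.1]
opening: 0.126
```

Run:
```python
from h import *
go([.540,.2303,.1785],20.2)
```

```text
t 15.35 pos [0.5398 0.2298 0.1793] yaw 20.18 tilt [ 0.03 -0.07] shift units [ 0.017  0.007 -0.009] F [-0.8  0.1 -2.1] T [0.02 0.1  0.08] op 0.126 q1,q6 [ 0.23 -0.12]
turn about tool x (deg) -0.02
level turn y,z deg [ 0.07 -0.  ]
```

Emit:
{"name": "drive_tool", "arguments": {
  "series": [
    [[0.03,0,0],[2,0,0]],
    [[0.03,0,0],[2,0,0]]
  ]
}}

```text
time: 15.55
eef_pos: [0.5404, 0.2297, 0.1792]
tcp_rot: [0.423, 0.565, -0.424, 0.567]
contact_force: [-2.7, -1.8, 4.4]
opening: 0.127
```

Run:
```python
from h import *
go([.540,.2303,.1785],20.2)
```

```text
t 15.55 pos [0.5404 0.2297 0.1792] yaw 16.34 tilt [ 0.1  -0.16] shift units [ 0.015 -0.004 -0.015] F [-2.7 -1.8  4.4] T [-0.31  0.52  0.62] op 0.127 q1,q6 [ 0.23 -0.05]
turn about tool x (deg) -3.86
level turn y,z deg [ 0.19 -0.05]
```

The moment climbs at once from 0.08 to 0.62 N·m over 4°, against 0.05–0.2 while it was turning freely. So it is on the stop. I'll take the wind-up out and release.

Emit:
{"name": "drive_tool", "arguments": {
  "series": [
    [[0,0,0],[-2.5,0,0]],
    [[0,0,0],[0,0,0]]
  ]
}}

```text
time: 15.75
eef_pos: [0.5399, 0.2298, 0.1794]
tcp_rot: [0.41, 0.575, -0.412, 0.576]
contact_force: [-0.0, -0.9, -1.9]
opening: 0.12
```

Emit:
{"name": "drive_tool", "arguments": {
  "series": [
    [[0,0,0],[0,0,0]],
    [[0,0,0],[0,0,0]],
    [[0,0,0],[0,0,0]],
    [[0,0,0],[0,0,0]]
  ],
  "grip": -0.1
}}

```text
time: 16.15
eef_pos: [0.5413, 0.2302, 0.1809]
tcp_rot: [0.412, 0.573, -0.411, 0.577]
contact_force: [-1.1, 0.2, 0.5]
opening: 0.45
```

Emit:
{"name": "drive_tool", "arguments": {
  "series": [
    [[-0.2,0,0],[0,0,0]],
    [[-0.4,0,0],[0,0,0]],
    [[-0.6,0,0],[0,0,0]],
    [[-0.6,0,0.4],[0,0,0]],
    [[0,0,0],[0,0,0]]
  ]
}}

```text
time: 16.65
eef_pos: [0.5475, 0.2112, 0.2764]
tcp_rot: [0.412, 0.573, -0.411, 0.577]
contact_force: [-0.3, 0.9, 0.1]
opening: 0.451
```

Run:
```python
from h import *
from plant import ctrl
go([.538,.2295,.1775],20)
d=ctrl.read_camera("wrist");s=ctrl.read_camera("scene"); pickle.dump(d,open("wrist12.pkl","wb"))
p=proj(d,[.539,.2295,.166]).astype(int);print(p)
x,y=max(p[0]-60,0),max(p[1]-60,0)
c=np.clip((d["img"][y:y+120,x:x+120,::-1].astype(float)-60)*1.5,0,255).astype(np.uint8);print(x,y)
cv2.imwrite("pics/c12.png",np.hstack([cv2.resize(c,(480,480),interpolation=cv2.INTER_CUBIC),cv2.resize(s["img"][130:230,150:216,::-1],(317,480),interpolation=cv2.INTER_CUBIC)]))
```

```text
t 16.65 pos [0.5475 0.2112 0.2764] yaw 18.77 tilt [ 0.32 -0.1 ] shift units [ 1.976 -0.073 -0.414] F [-0.3  0.9  0.1] T [ 0.03 -0.    0.07] op 0.451 q1,q6 [ 0.2  -0.13]
turn about tool x (deg) -1.23
level turn y,z deg [ 0.2  -0.27]
[253 164]
193 104
```

View pics/c12.png

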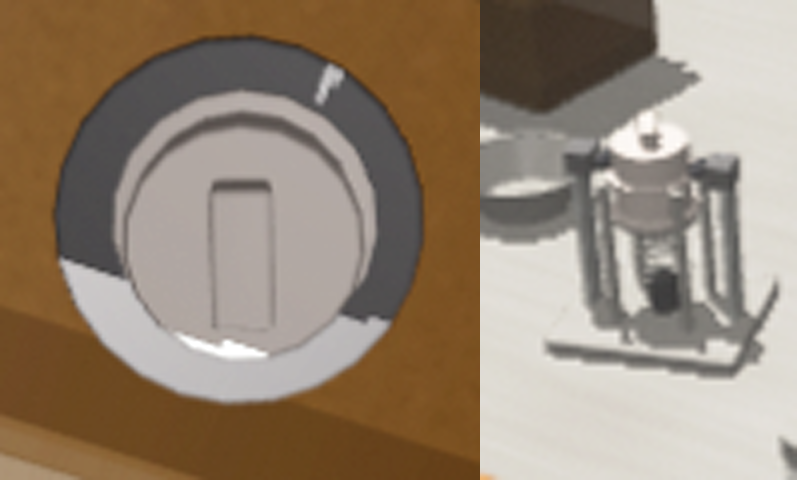

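The wrist view shows the cap flat and concentric on the seat, its bar at about 109–110° (-70°), as after the first release. The dispenser shows two caps, the upper one under the catches. Handing in.

```bash
python3 -c "
from plant import ctrl
print(ctrl.sign_off()); print(ctrl.get_state()['time'])"
```

```text
the job is handed in; nothing more can be done
None
the job is handed in; nothing more can be done
```

The air port is closed with the top cap, screwed home to its hard stop and let go. I handed the job in at about 17 s of the 61 s allowed.

**What I did:** I pulled the top cap straight up out of the catches, and the next one rose into its place. I set the cap on the neck and turned it anticlockwise. It dropped at a bar angle between about -17° and -11°. I then screwed it clockwise under about 5–10 N until it stopped.

**Last checks:**
- **Height:** The tool came down 12.5 mm from where the lugs first rested on the tabs, which is the full travel to the seat.
- **Centring:** The cap's flange and the seat are within about 1 mm of each other in the camera view.
- **Stop:** With the cap gripped again, the turning moment rose at once from 0.08 to 0.62 N·m over 4°. It had been about 0.2 or less while turning freely.
- **Surroundings:** Two caps are left in the dispenser, with the upper one under the catches. In the pictures, clip, scoop, tape and water bottle look unmoved. I did not check the disinfectant, dish and brush one by one at the end.

**What disagreed:**
- **Spring-back:** The bar read -77° while under torque and -70° after release. The cap springs back a little off the stop or slipped in the grip. It came to rest at about -70° again after the second check.
- **Height on regrip:** The tool read about 1.5 mm higher when I gripped again, because I gripped the bar a little higher up.

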